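Bundle three U-rails into an interlocked pack at the packing fence

ROBOT

A 6-joint arm with a two-finger parallel gripper is mounted at the origin on the work surface. World frame = base frame: x ahead of the robot, y to its left, z up, the work surface at z = 0. Lengths are in m, angles in rad, forces in N, time in s.
With the tool pointing down it reaches from about 0.4 to 0.925 m from the base axis. Payload 12.5 kg.
Tool frame: the origin (TCP) lies midway between the tips of the shut fingers; the grasp point (between the pads) lies 19 mm behind it; z points along the fingers, y is the line along which they close (so a half turn about z gives the same grasp; the last joint's range is limited). The gripper opens to 95 mm and grips with 3 to 60 N. Pads are 20 mm wide; open, the fingers measure 119 mm over their backs; the gripper's body (75 mm by 180 mm) begins 59 mm behind the grasp point.
Start: joints at [-1.255, 0.491, 1.559, -0, 1.092, -0.106], TCP at [0.256, -0.57, 0.215] pointing down, gripper open.
Joint ranges: [-3.1, 3.1], [-0.84, 2.19], [0.05, 2.79], [-1.13, 4.28], [0.06, 2.93], [-2.69, 2.69]. Speed limits (rad/s): [2.22, 2.22, 2.79, 3.14, 3.14, 3.14].

INTERFACE

Orientations are given as a unit quaternion [w, x, y, z].
In Python, from bench import get_obs, snapshot, job_done, spot_in, pinpoint gives the robot as it stands. The module is installed in compiled form; this text tells all that it offers.
- The arm moves only by the tool send_rows, never from a script. Its argument "rows" is a list that holds one entry, the list of rows, each a list of 7 numbers: the shift along the world's x, y, z normalised to -1 to 1, where 1 is 500 mm, then the turn, a rotation vector about the world's x, y, z normalised to -1 to 1, where 1 is 30 degrees, then the opening, from 0 (shut) to 1 (fully open). A call has 1 to 8 rows; each row is the pose to reach, as a shift and turn from the pose commanded when the call began; what a row does not reach only later rows make up. A row lasts 1/10 s, in which the tool goes at most 50 mm and 8.59 degrees, less where a joint would pass 70% of its speed; a pose out of reach is approached as far as the arm can. A call with a number of a shift or a turn outside -1 to 1 is refused whole. A call with a gripper value outside its range is refused whole. The fingers move at their own pace and stop on an object; "newtons" is the grip in N (left out, the last holds). Time passes only in rows, so rows that repeat a pose let the fingers close. It gives the time, the measured TCP pose, the force, the opening and the grip force at its end, in the units of the state.
- get_obs(): the state, without advancing time (a new reading comes with each control period).
- snapshot(name): name is "scene" or "top"; returns a dict with "frame" (420x560x3 uint8, red, green, blue), "fx", "fy", "cx", "cy" (pixels), "R" (3x3) and "t" (3): a world point X has camera coordinates R X + t. Camera axes: x right, y down, z forward; pixel columns grow to the right and rows downward; lengths in m; the calibration is good to about 2 mm. A picture is of the moment at which its call begins. There is no depth.
- job_done(): hands the job in; it is judged then, once.
Trained networks look in a picture, given as the dict that the camera call returned (one of the last four; its "shot" number tells which), for a name from the list of things; names that differ only in an ending like _2 or _b are one class to them, and where a whole thing is asked for, a point or a joint stands for the part that bears it (a point fixed in the world has none). Each returns a list of dicts, best first, with "p" (0 to 1); they miss things now and then, are a little off and sometimes report something else, mostly with a low value. They report only what shows in the picture. A call takes as long as a camera call.
- spot_in(picture, name): "extent" ([left, top, width, height] in pixels, round what is visible of it).
- pinpoint(picture, name): "point" ([column, row] in pixels: a listed point, or the origin of a listed thing).
The state is a dict: "time": time; "q": joint angles; "qd": joint speeds; "effort": joint torques, N m; "position": TCP position; "orientation": TCP orientation; "contact_force": force on the tool from outside, world axes, zero at the start; "ft_torque": the same for the moment, N m; "gripper_width": finger opening in m; "gripper_force": force on a finger pad.
Only numpy, scipy, OpenCV 4.12 (cv2) and the standard library are available. Lean on these libraries where they do the work, as an engineer would, in place of code of your own. Each camera call takes 0.05 s, during which the arm holds its last target. There are 200 camera calls.

TASK

Pack the three aluminium U-rails into one interlocked bundle at the steel fence: slide the loose open-up rail sideways until both open-up rails lie tight together along the fence, then turn the rail that lies on its side open-down over the pair, so that one of its flanges stands in each trough and it is fully down, with all the ends roughly level. Leave the mug, bottle and tape roll where they are.

Things in the scene. Friction and masses are not known exactly. Their poses are not given: they have to be found in the camera images.
- fence_face (a point): Foot of the front face of the packing fence, a dark steel angle bolted to the bench (240 mm long, face 30 mm high). The point is midway along the face at bench height; its x axis runs along the fence, its y axis points into the fence (rails lie on the -y side), z up. A grey cutting mat, under 1 mm thick, lies in front of it.
- inner: Bare aluminium U-rail lying open-up along the fence, at most 4 mm from its face: 180 mm long (x), 44 mm wide over the flanges (y), 24 mm high (z), walls 3 mm, so the trough is 38 mm wide and 21 mm deep; 0.08 to 0.17 kg. Loose. Origin at the centre of its underside; z points out of the open side.
- outer: Second, equal U-rail, also loose and lying open-up, on the -y side of the inner rail with a gap of some 35 to 70 mm and slightly askew. Same size, origin and axes as the inner rail.
- cap_mid (a point): Centre of the third, equal loose U-rail, lying on one flange on the bench: 180 mm long (x, within 1 rad of the fence's x), 24 deep (y), 44 high (z). y points out of its open side; web face at -12 mm. Mass centre 7 mm inside that face. Set on its side in the outer trough, open side to the fence, it tips over its lower flange's edge if the push rises with the web (a level push jams). Top when fitted: 27 mm.
- mug: Bystander: white mug, 82 mm wide, 95 mm high, origin at the centre of its underside.
- bottle: Bystander: clear bottle, 58 mm wide, 160 mm high, origin at the centre of its underside.
- tape: Bystander: amber roll of heat tape lying flat, 84 mm across, 25 mm high, origin at the centre of its underside.

How it is judged:
At the end, for the whole second after the job is handed in: Inner rail open-up at the fence (gap < 5 mm, middle within 30 mm); outer open-up beside it (gap < 4 mm); both parallel within 0.05 rad; third open-down, level within 0.09 rad, a flange in each trough, down on the floors within 2 mm; neighbouring ends level within 20 mm (y of inner in the frame of fence_face above -0.027 m and x of inner in the frame of fence_face between -0.03 and 0.03 m and angle between the x axis of inner and the x axis of fence_face, either way round below 0.05 rad and y of outer in the frame of inner between -0.048 and -0.04 m and x of outer in the frame of inner between -0.02 and 0.02 m and angle between the x axis of outer and the x axis of inner, either way round below 0.05 rad and angle between each of inner, outer's own z axis and vertical below 0.06 rad and angle between cap_mid's own y axis and vertical above 3.05 rad and z of cap_mid in the frame of outer below 0.017 m and y of cap_mid in the frame of outer between 0.006 and 0.042 m and x of cap_mid in the frame of outer between -0.02 and 0.02 m); the robot touches nothing.
It fails at once if the mug is shifted by more than 30 mm (distance of mug from where it was at the start of the episode above 0.03 m).
It fails at once if the bottle is shifted by more than 30 mm (distance of bottle from where it was at the start of the episode above 0.03 m).
It fails at once if the tape roll is shifted by more than 30 mm (distance of tape from where it was at the start of the episode above 0.03 m).
It fails at once if the mug or bottle is tipped over (angle between any of mug, bottle's own z axis and vertical above 0.5 rad).
It also fails if it takes over 70 s, if anything falls off the work surface, if the arm or the gripper's body presses on something with over 40 N, if the wrist force passes 120 N, or if a joint passes its speed limit or range.

## Working session

There is one attempt and no reset: what is moved stays moved. The work goes in short steps, Python scripts to look and compute and a tool call to move; the robot and the scene stay as the last step left them, time stands still between calls to the robot, and variables do not carry over. Pictures are saved under pics/ and viewed, at most 10 in all, crops included, and the job is handed in when it is done.

Besides the shell and the picture viewer there is one more tool, called after "Call:" as name([rows], argument=value, ...), one row to a line, values as JSON. send_rows: Moves the arm, as the interface text tells. Its arguments: {"type":"object","properties":{"rows":{"type":"array","items":{"type":"array","items":{"type":"array","items":{"type":"number"}}}},"newtons":{"type":"number"}},"required":["rows"]}

```bash
mkdir -p pics
cat > h.py <<'E'
import numpy as np,cv2
from bench import *
def ray(s,px):
    R=np.array(s["R"]);t=np.array(s["t"])
    d=R.T@np.array([(px[0]-s["cx"])/s["fx"],(px[1]-s["cy"])/s["fy"],1]);return -R.T@t,d
def onz(s,px,z):
    o,d=ray(s,px);return o+d*(z-o[2])/d[2]
def proj(s,X):
    c=np.array(s["R"])@np.array(X)+np.array(s["t"]);return s["fx"]*c[0]/c[2]+s["cx"],s["fy"]*c[1]/c[2]+s["cy"]
def tri(s1,p1,s2,p2):
    o1,d1=ray(s1,p1);o2,d2=ray(s2,p2)
    A=np.stack([d1,-d2],1);k=np.linalg.lstsq(A,o2-o1,rcond=None)[0]
    a,b=o1+k[0]*d1,o2+k[1]*d2;return (a+b)/2,np.linalg.norm(a-b)
def save(s,n,crop=None):
    f=s["frame"][:,:,::-1]
    if crop: x0,y0,x1,y1=crop;f=f[y0:y1,x0:x1]
    k=min(800/f.shape[1],600/f.shape[0]);cv2.imwrite("pics/"+n,cv2.resize(f,None,fx=k,fy=k,interpolation=cv2.INTER_CUBIC))
E
python3 - <<'E'
from h import *
np.set_printoptions(precision=4,suppress=True)
a=snapshot("scene");b=snapshot("top")
save(a,"s1.png");save(b,"t1.png")
for s in(a,b):print(-np.array(s["R"]).T@np.array(s["t"]),s["fx"],np.array(s["R"])[2])
for n in["fence_face","inner","outer","cap_mid","mug","bottle","tape"]:
    pa=pinpoint(a,n);pb=pinpoint(b,n)
    for p in pb[:2]:print(n,"top",p["p"],p["point"],onz(b,p["point"],0)[:2])
    if pa and pb:print("  tri",pa[0]["p"],pa[0]["point"],*tri(a,pa[0]["point"],b,pb[0]["point"]))
    print("  ext",[ (r["p"],r["extent"]) for r in spot_in(b,n)[:2]] if n!="fence_face" else "")
o=get_obs();print(o)
E
```

```text
[1.07   0.8158 0.9576] 498.56931410591193 [-0.3451 -0.5958 -0.7252]
[0.5503 0.0612 1.188 ] 434.653915075631 [ 0.0651 -0.0213 -0.9976]
  ext 
inner top 0.87 [239.4, 237.2] [0.5615 0.1531]
  tri 0.73 [329.3, 238.6] [ 0.5604  0.154  -0.0016] 0.002797502025166396
  ext [(0.61, [230.6, 202.2, 18.8, 67.5]), (0.3, [343.2, 135.2, 28.2, 32.6])]
outer top 0.97 [272.9, 240.6] [0.5543 0.0616]
  tri 0.59 [309.2, 214.2] [0.5564 0.0602 0.0019] 0.0050043189281146405
  ext [(0.74, [259.2, 204.5, 24.9, 67.1])]
cap_mid top 0.97 [378.5, 235.2] [ 0.5754 -0.2277]
  tri 0.59 [250.6, 152.0] [ 0.578 -0.224  0.024] 0.007384299786460185
  ext [(0.69, [367.9, 201.2, 22.2, 67.3])]
  ext [(0.95, [133.7, 245.3, 39.5, 46.6])]
bottle top 0.97 [155.6, 198.1] [0.663  0.3841]
  tri 0.94 [354.5, 324.8] [0.6584 0.3877 0.0001] 0.011634883661679992
  ext [(0.71, [130.6, 180.7, 35.6, 30.8])]
tape top 0.69 [357.1, 152.4] [ 0.8037 -0.1663]
  tri 0.84 [192.1, 197.3] [ 0.8006 -0.1643  0.0025] 0.005766330322293273
  ext [(0.73, [340.9, 133.3, 31.6, 32.5])]
{'time': 1.1, 'q': array([-1.2546,  0.4909,  1.5589,  0.    ,  1.0917, -0.1056]), 'qd': array([ 0.0013,  0.0022, -0.0001,  0.0015,  0.0005,  0.0008]), 'effort': array([  0.0017, -61.247 , -25.8427,   0.0694,   0.0445,  -0.    ]), 'position': array([ 0.2559, -0.5702,  0.2146]), 'orientation': array([0.    , 0.9778, 0.2093, 0.    ]), 'contact_force': array([0.2834, 0.6582, 0.2982]), 'ft_torque': array([-0.0069, -0.0032,  0.015 ]), 'gripper_force': 0.0, 'gripper_width': 0.09530508500132737}
```

View pics/t1.png

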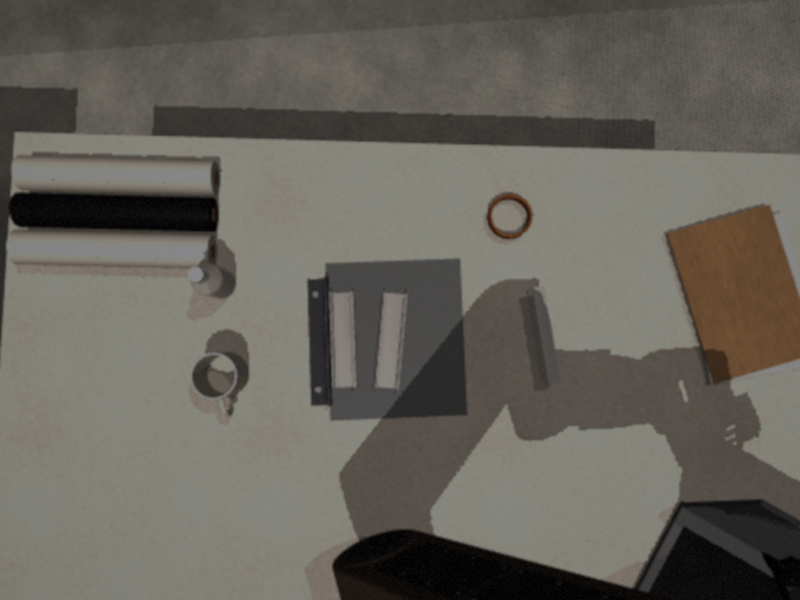

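View pics/s1.png

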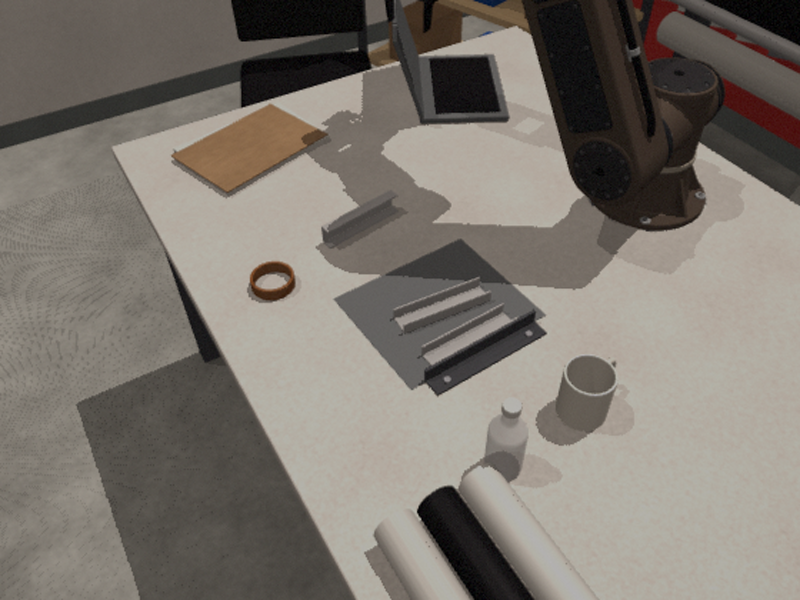

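The top view shows the fence at about (318,340), the inner rail at (343,340), the outer slightly askew at (392,340), and the cap at (537,340), half in shadow. The mug (215,375), bottle (203,278) and tape (510,215) are all clear of the working area. I'll take a closer crop to get the angles.

Run:
```python
from h import *
b=snapshot("top")
save(b,"t2.png",(200,185,410,290))
for z in(0,.024,.044):
  o=onz(b,(200,185),z);print(z,o[:2],(onz(b,(201,185),z)-o)[:2],(onz(b,(200,186),z)-o)[:2])
```

```text
0 [0.7019266  0.26478395] [ 6.75451143e-05 -2.72766259e-03] [-2.75528366e-03 -9.38381326e-05]
0.024 [0.69886402 0.26067087] [ 6.61805879e-05 -2.67255916e-03] [-2.69962223e-03 -9.19424425e-05]
0.044 [0.69631187 0.25724331] [ 6.50434827e-05 -2.62663964e-03] [-2.65323772e-03 -9.03627008e-05]
```

View pics/t2.png

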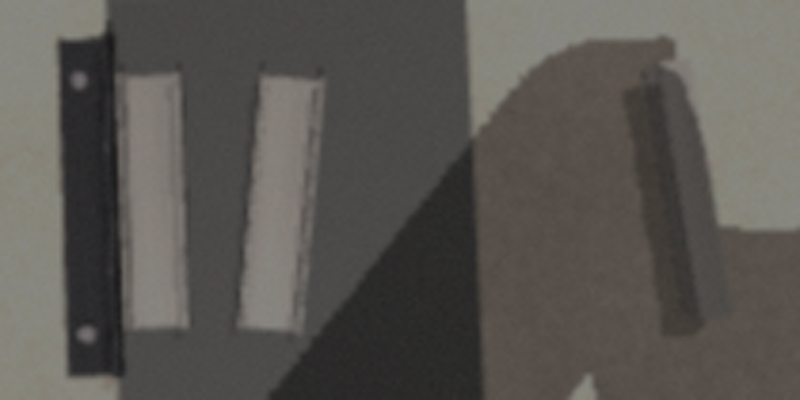

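The crop shows the inner rail at (150,200) and the outer at (282,200). The cap's dark open side is at (665,210), with its lighter top flange to the right at (695,190).

My estimates:
- **Fence:** yaw about +0.07, face mid at (.555,.174).
- **Outer:** (.560,.059), yaw −0.05.
- **Cap:** (.576,−.226), yaw about +0.18.

First I'll push the outer rail with the two open fingers set along the fence.

Call:
send_rows([
  [[0.36,0.7,0,0,0,1,1],[0.36,0.7,0,0,0,1,1],[0.36,0.7,0,0,0,1,1],[0.36,0.7,0,0,0,1,1],[0.36,0.7,0,0,0,1,1],[0.36,0.7,0,0,0,1,1],[0.36,0.7,0,0,0,1,1],[0.36,0.7,0,0,0,1,1]],
])

```text
time: 1.95
position: [0.4366, -0.2181, 0.2149]
orientation: [0.0, 0.89, 0.455, 0.0]
contact_force: [0.5, -0.2, -0.9]
gripper_width: 0.0952
gripper_force: 0.0
```

Call:
send_rows([
  [[0.248,0.43,-0.2,0,0,1,1],[0.248,0.43,-0.2,0,0,1,1],[0.248,0.43,-0.2,0,0,1,1],[0.248,0.43,-0.2,0,0,1,1],[0.248,0.43,-0.2,0,0,1,1],[0.248,0.43,-0.2,0,0,1,1],[0.248,0.43,-0.2,0,0,1,1]],
])

```text
time: 2.65
position: [0.5601, -0.0035, 0.1136]
orientation: [-0.001, 0.741, 0.671, -0.0]
contact_force: [-0.8, 0.1, 0.4]
gripper_width: 0.0952
gripper_force: 0.0
```

Call:
send_rows([
  [[0,0,-0.1,0,0,0.327,1],[0,0,-0.1,0,0,0.327,1],[0,0,-0.1,0,0,0.327,1]],
])

```text
time: 2.95
position: [0.5595, -0.0063, 0.0654]
orientation: [-0.001, 0.684, 0.73, -0.0]
contact_force: [-0.7, -0.4, -0.1]
gripper_width: 0.0952
gripper_force: 0.0
```

Call:
send_rows([
  [[0,0,-0.06,0,0,0,1],[0,0,-0.11,0,0,0,1],[0,0,-0.11,0,0,0,1]],
])

```text
time: 3.25
position: [0.5595, -0.006, 0.0097]
orientation: [-0.001, 0.684, 0.73, -0.0]
contact_force: [-0.9, -0.1, -0.1]
gripper_width: 0.0949
gripper_force: 0.0
```

Call:
send_rows([
  [[0,0.02,0,0,0,0,1],[0,0.04,0,0,0,0,1],[0,0.06,0,0,0,0,1],[0,0.08,0,0,0,0,1],[0,0.1,0,0,0,0,1],[0,0.12,0,0,0,0,1],[0,0.13,0,0,0,0,1],[0,0.14,0,0,0,0,1]],
])

```text
time: 4.05
position: [0.5598, 0.0653, 0.0096]
orientation: [-0.0, 0.682, 0.731, -0.0]
contact_force: [-0.1, -2.4, 0.9]
gripper_width: 0.0951
gripper_force: 1.2
```

Call:
send_rows([
  [[0,0.006,0,0,0,0,1],[0,0.012,0,0,0,0,1],[0,0.016,0,0,0,0,1],[0,0.02,0,0,0,0,1],[0,0.02,0,0,0,0,1]],
])

```text
time: 4.55
position: [0.5598, 0.0749, 0.0096]
orientation: [-0.0, 0.682, 0.731, 0.0]
contact_force: [-0.7, 0.3, 0.8]
gripper_width: 0.0949
gripper_force: 0.0
```

Call:
send_rows([
  [[0,0.004,0,0,0,0,1],[0,0.008,0,0,0,0,1],[0,0.012,0,0,0,0,1],[0,0.012,0,0,0,0,1]],
])

```text
time: 4.95
position: [0.5592, 0.079, 0.0096]
orientation: [-0.0, 0.683, 0.731, -0.001]
contact_force: [-4.1, -19.9, 3.9]
gripper_width: 0.0953
gripper_force: 9.4
```

Run:
```python
from h import *
b=snapshot("scene");save(b,"s2.png",(230,170,400,290))
print(get_obs()["contact_force"],get_obs()["position"])
for n in("inner","outer","fence_face"):print(n,[(p["p"],p["point"],onz(b,p["point"],0)) for p in pinpoint(b,n)[:2]])
```

```text
[ -3.68216988 -19.66916405   4.79485735] [0.55917885 0.07905487 0.00963827]
inner [(0.89, [328.6, 239.8], array([0.56386353, 0.15826014, 0.        ])), (0.37, [353.9, 326.4], array([0.65692599, 0.39342009, 0.        ]))]
outer [(0.58, [323.1, 227.1], array([0.55163466, 0.11496132, 0.        ]))]
fence_face [(0.96, [335.0, 244.6], array([0.55909503, 0.17972633, 0.        ]))]
```

View pics/s2.png

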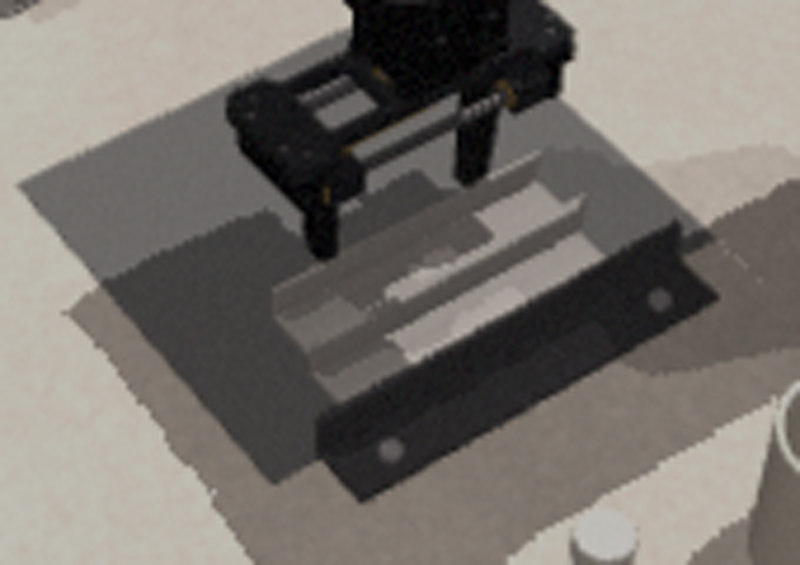

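The outer rail is tight against the inner (shared flange line about (345,360) to (580,200)), and the force has risen to 20 N. Now I'll retract and go to the cap.

Call:
send_rows([
  [[0,-0.05,0,0,0,0,1],[0,-0.1,0.1,0,0,0,1],[0,-0.2,0.2,0,0,-0.3,1],[0.02,-0.3,0.3,0,0,-0.6,1],[0.02,-0.4,0.3,0,0,-0.8,1],[0.02,-0.5,0.3,0,0,-1,1],[0.034,-0.61,0.3,0,0,-1,1],[0.034,-0.61,0.3,0,0,-1,1]],
])

```text
time: 5.95
position: [0.5768, -0.2264, 0.1602]
orientation: [0.0, 0.848, 0.529, 0.0]
contact_force: [0.1, 0.1, -0.2]
gripper_width: 0.0951
gripper_force: 0.0
```

Call:
send_rows([
  [[0,0,0,0,0,-1,1],[0,0,0,0,0,-1,1],[0,0,0,0,0,-1,1],[0,0,0,0,0,-1,1]],
])

```text
time: 6.35
position: [0.5768, -0.2241, 0.1594]
orientation: [-0.0, 0.957, 0.289, -0.0]
contact_force: [0.4, -0.9, 0.6]
gripper_width: 0.0951
gripper_force: 0.0
```

Call:
send_rows([
  [[0,0,0,0,0,-0.78,1],[0,0,0,0,0,-0.78,1],[0,0,0,0,0,-0.78,1],[0,0,0,0,0,-0.78,1]],
])

```text
time: 6.75
position: [0.5769, -0.2239, 0.1595]
orientation: [-0.0, 0.996, 0.091, -0.0]
contact_force: [-0.7, 0.6, -0.2]
gripper_width: 0.0952
gripper_force: 0.0
```

Run:
```python
from h import *
a=snapshot("scene");b=snapshot("top");save(a,"s3.png",(200,100,320,190))
print(get_obs()["position"])
for n in("cap_mid",):
  for s in(a,b):print(n,[(p["p"],p["point"],onz(s,p["point"],.022)) for p in pinpoint(s,n)[:2]])
# overlay predicted cap corners for yaw .18
c=np.array([.576,-.226]);t=.18
for X in(-.09,.09):
  for Y in(-.012,.012):
    p=c+[X*np.cos(t)-Y*np.sin(t),X*np.sin(t)+Y*np.cos(t)]
    u=proj(a,[*p,.044]);print(X,Y,((u[0]-200)*6.667,(u[1]-100)*6.667))
for n in("inner","outer","fence_face"):print(n,[(p["p"],onz(b,p["point"],0)) for p in pinpoint(b,n)[:2]])
```

```text
[ 0.5768788  -0.22401438  0.15953332]
cap_mid [(0.85, [249.1, 153.3], array([ 0.58638343, -0.22569343,  0.022     ]))]
cap_mid [(0.87, [379.3, 232.3], array([ 0.58279988, -0.2244779 ,  0.022     ]))]
-0.09 -0.012 (np.float64(484.5960913593863), np.float64(211.59624630832346))
-0.09 0.012 (np.float64(519.1147392632378), np.float64(235.90932555896373))
0.09 -0.012 (np.float64(162.17180993498013), np.float64(383.19141568896634))
0.09 0.012 (np.float64(195.77714161520785), np.float64(410.42671347320487))
inner [(0.96, array([0.55884744, 0.15189505, 0.        ]))]
outer [(0.93, array([0.56040413, 0.11819681, 0.        ]))]
fence_face [(0.75, array([0.56055622, 0.17314726, 0.        ]))]
```

View pics/s3.png

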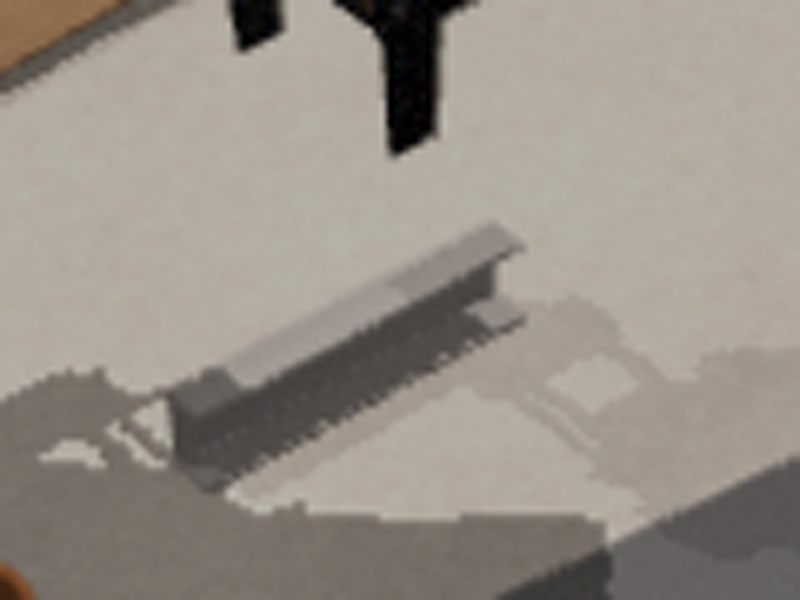

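The cap matches my prediction to within 3 mm, with its open side towards the fence and its top flange from (180,400) to (507,234). I'm gripping across the top flange, with the tips at z≈.026 so they clear the outer rail's flanges when I place it.

Call:
send_rows([
  [[0,0,-0.1,0,0,0,1],[0,0,-0.2,0,0,0,1],[0,0,-0.267,0,0,0,1],[0,0,-0.267,0,0,0,1]],
], newtons=25)

```text
time: 7.5
position: [0.5748, -0.2232, 0.0221]
orientation: [-0.002, 0.996, 0.092, -0.003]
contact_force: [-0.2, -0.4, 1.2]
gripper_width: 0.095
gripper_force: 0.0
```

Call:
send_rows([
  [[0,0,0,0,0,0,0],[0,0,0,0,0,0,0],[0,0,0,0,0,0,0],[0,0,0,0,0,0,0],[0,0,0,0,0,0,0],[0,0,0,0,0,0,0],[0,0,0,0,0,0,0],[0,0,0,0,0,0,0]],
], newtons=25)

```text
time: 8.3
position: [0.5769, -0.2242, 0.0262]
orientation: [0.0, 0.996, 0.092, -0.0]
contact_force: [0.3, -0.4, 0.8]
gripper_width: 0.0366
gripper_force: 0.0
```

Call:
send_rows([
  [[0,0,0,0,0,0,0],[0,0,0,0,0,0,0],[0,0,0,0,0,0,0],[0,0,0,0,0,0,0],[0,0,0,0,0,0,0]],
])

```text
time: 8.8
position: [0.5769, -0.2242, 0.0261]
orientation: [0.0, 0.996, 0.092, 0.0]
contact_force: [0.4, -0.4, -1.0]
gripper_width: 0.0236
gripper_force: 25.0
```

Call:
send_rows([
  [[0,0,0.02,0,0,0,0],[0,0,0.06,0,0,0,0],[0,0,0.12,0,0,0,0],[0,0,0.12,0,0,0,0]],
])

```text
time: 9.2
position: [0.5784, -0.2249, 0.0902]
orientation: [0.002, 0.996, 0.092, 0.002]
contact_force: [0.3, -1.1, -0.4]
gripper_width: 0.0234
gripper_force: 25.0
```

Run:
```python
from h import *
a=snapshot("scene");b=snapshot("top");save(a,"s4.png",(200,80,380,215))
print(get_obs()["position"],get_obs()["orientation"],get_obs()["contact_force"],get_obs()["gripper_width"])
for s in(a,b):
 for p in pinpoint(s,"cap_mid")[:1]:print(p)
```

```text
[ 0.57704401 -0.22426894  0.08700488] [4.28900750e-04 9.95740222e-01 9.22001401e-02 6.00706079e-04] [-0.19600232  0.40119831 -1.4525862 ] 0.0235937211087184
{'point': [246.9, 137.9], 'p': 0.87}
{'point': [382.7, 233.7], 'p': 0.75}
```

View pics/s4.png

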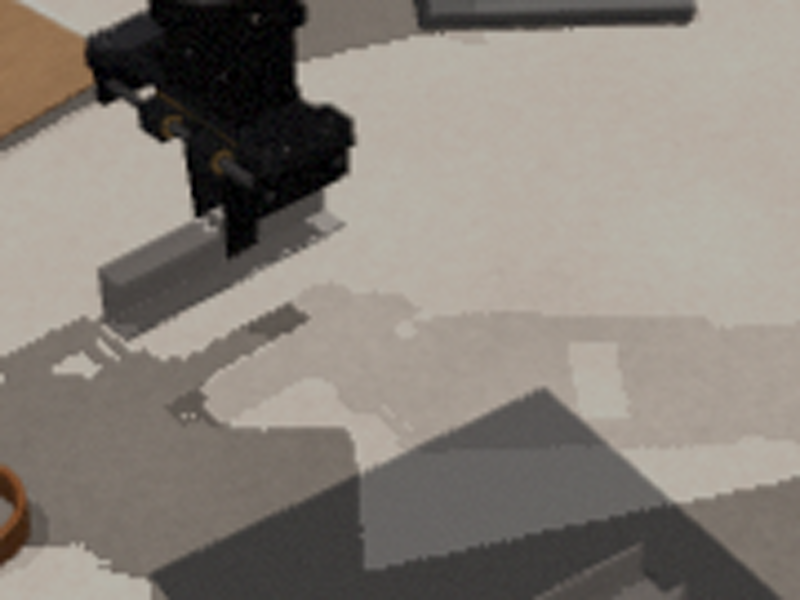

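The cap is lifted level, with its ends at (100,290) and (330,200) and the fingers near its middle. Next I'll check where the trough is from the top view, with my estimate drawn over it.

Run:
```python
from h import *
b=snapshot("top")
k=8;x0,y0=215,190
f=cv2.resize(b["frame"][y0:y0+75,x0:x0+90,::-1],None,fx=k,fy=k,interpolation=cv2.INTER_CUBIC)
f=cv2.convertScaleAbs(f,alpha=1.5)
t=.067
for c,col in(((.557,.111),(0,255,0)),((.557-.003,.155),(0,0,255))):
  P=[]
  for X,Y in((-.09,-.022),(.09,-.022),(.09,.022),(-.09,.022)):
    u=proj(b,[c[0]+X*np.cos(t)-Y*np.sin(t),c[1]+X*np.sin(t)+Y*np.cos(t),.0245]);P.append([(u[0]-x0+.5)*k,(u[1]-y0+.5)*k])
  cv2.polylines(f,[np.int32(P)],True,col,1)
cv2.imwrite("pics/t5.png",f)
```

```text
(no output)
```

View pics/t5.png

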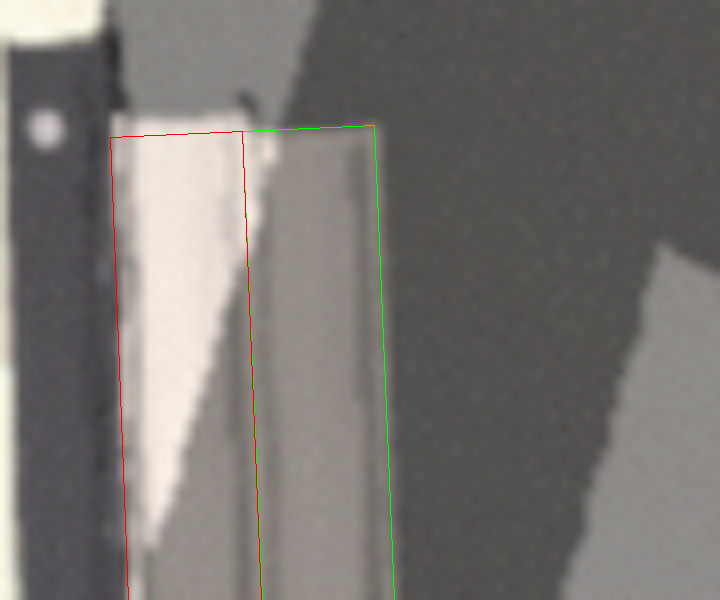

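The overlay fits within about 1.5 mm: the outer rail's free edge is near (378,300) and the joint near (252,300). Now I'll carry the cap over, turn it to the fence yaw and lower it into the trough.

Call:
send_rows([
  [[-0.038,0.1,0.03,0,0,-0.22,0],[-0.038,0.2,0.03,0,0,-0.22,0],[-0.038,0.3,0.03,0,0,-0.22,0],[-0.038,0.4,0.03,0,0,-0.22,0],[-0.038,0.5,0.03,0,0,-0.22,0],[-0.038,0.6,0.03,0,0,-0.22,0],[-0.038,0.666,0.03,0,0,-0.22,0],[-0.038,0.666,0.0,0,0,-0.22,0]],
])

```text
time: 10.25
position: [0.558, 0.113, 0.0865]
orientation: [-0.0, 0.999, 0.037, 0.001]
contact_force: [0.4, -0.7, -1.0]
gripper_width: 0.0234
gripper_force: 25.0
```

Call:
send_rows([
  [[0,0,-0.04,0,0,0,0],[0,0,-0.07,0,0,0,0],[0,0,-0.09,0,0,0,0],[0,0,-0.1,0,0,0,0],[0,0,-0.106,0,0,0,0],[0,0,-0.106,0,0,0,0]],
])

```text
time: 10.85
position: [0.558, 0.1087, 0.0331]
orientation: [0.0, 0.999, 0.035, -0.0]
contact_force: [-0.2, -0.0, -0.4]
gripper_width: 0.0239
gripper_force: 25.0
```

Call:
send_rows([
  [[0,0,-0.004,0,0,0,0],[0,0,-0.006,0,0,0,0],[0,0,-0.006,0,0,0,0]],
])

```text
time: 11.15
position: [0.558, 0.1088, 0.0304]
orientation: [0.0, 0.999, 0.035, 0.0]
contact_force: [-0.1, 0.2, -0.5]
gripper_width: 0.0235
gripper_force: 25.0
```

Call:
send_rows([
  [[0,0,0,0,0,0,0.5],[0,0,0,0,0,0,0.5],[0,0,0,0,0,0,0.5],[0,0,0,0,0,0,0.5]],
])

```text
time: 11.55
position: [0.5579, 0.1088, 0.0303]
orientation: [0.0, 0.999, 0.035, 0.0]
contact_force: [0.1, 0.0, 0.2]
gripper_width: 0.0462
gripper_force: 0.0
```

Call:
send_rows([
  [[0,0,0.03,0,0,0,0.5],[0,0,0.1,0,0,0,0.5],[0,-0.1,0.15,0,0,0,1],[0,-0.24,0.15,0,0,0.4,1],[0,-0.24,0.15,0,0,0.8,1],[0,-0.24,0.15,0,0,1,1],[0,-0.24,0.15,0,0,1,1]],
])

```text
time: 12.25
position: [0.5579, -0.0124, 0.1053]
orientation: [0.0, 0.956, 0.294, 0.0]
contact_force: [-0.1, -0.1, -0.4]
gripper_width: 0.0821
gripper_force: 0.0
```

Run:
```python
from h import *
a=snapshot("scene");b=snapshot("top");save(a,"s6.png",(250,180,390,285))
o=get_obs();print(o["position"],o["orientation"])
for s in(a,b):print(pinpoint(s,"cap_mid")[:1])
```

```text
[ 0.55785482 -0.01155478  0.10522112] [5.18681169e-05 9.56284089e-01 2.92439288e-01 2.64248483e-05]
[{'point': [318.8, 219.4], 'p': 0.82}]
[{'point': [253.2, 238.5], 'p': 0.95}]
```

View pics/s6.png

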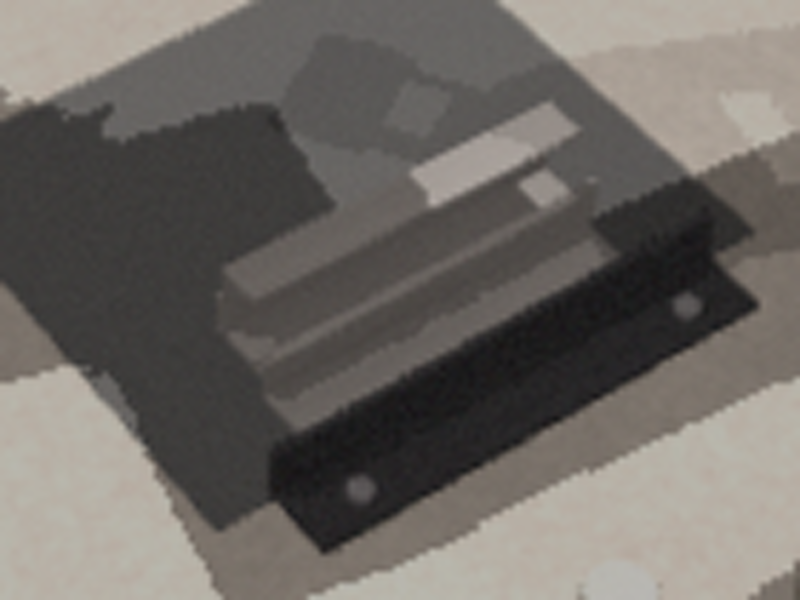

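The cap stands on its side in the outer trough, open towards the fence, with its top flange from (240,280) to (565,115). I'll turn the fingers along the fence and bring them behind the web.

Call:
send_rows([
  [[0,0,0,0,0,1,1],[0,0,0,0,0,1,1],[0,0,0,0,0,1,1],[0,0,0,0,0,1,1]],
])

```text
time: 12.85
position: [0.5579, -0.0109, 0.1051]
orientation: [0.0, 0.847, 0.531, -0.0]
contact_force: [-0.0, -0.8, -0.0]
gripper_width: 0.095
gripper_force: 0.0
```

Call:
send_rows([
  [[0.004,0.06,-0.05,0,0,1,1],[0.004,0.11,-0.1,0,0,1,1],[0.004,0.11,-0.138,0,0,1,1],[0.004,0.11,-0.138,0,0,1,1],[0.004,0.11,-0.138,0,0,1,1]],
])

```text
time: 13.35
position: [0.5597, 0.0443, 0.0356]
orientation: [-0.0, 0.682, 0.731, -0.0]
contact_force: [0.0, 0.5, 0.4]
gripper_width: 0.0952
gripper_force: 0.0
```

Call:
send_rows([
  [[0,0.02,0,0,0,0,1],[0,0.04,0,0,0,0,1],[0,0.06,0,0,0,0,1],[0,0.07,0,0,0,0,1],[0,0.07,0,0,0,0,1]],
])

```text
time: 13.85
position: [0.5599, 0.0797, 0.0364]
orientation: [0.0, 0.682, 0.731, 0.0]
contact_force: [-0.1, 0.3, 0.3]
gripper_width: 0.0953
gripper_force: 0.0
```

Call:
send_rows([
  [[0,0.006,-0.004,0,0,0,1],[0,0.012,-0.004,0,0,0,1],[0,0.018,-0.004,0,0,0,1],[0,0.022,-0.002,0,0,0,1],[0,0.026,0,0,0,0,1],[0,0.03,0.002,0,0,0,1]],
])

```text
time: 14.45
position: [0.5598, 0.0939, 0.0373]
orientation: [-0.0, 0.682, 0.731, -0.0]
contact_force: [-0.7, -1.6, 0.4]
gripper_width: 0.0951
gripper_force: 0.3
```

Run:
```python
from h import *
a=snapshot("scene");save(a,"s7.png",(250,180,390,285))
o=get_obs();print(o["position"],o["contact_force"])
```

```text
[0.55993631 0.09413932 0.03741665] [-1.04354442 -0.11917447 -0.28068446]
```

View pics/s7.png

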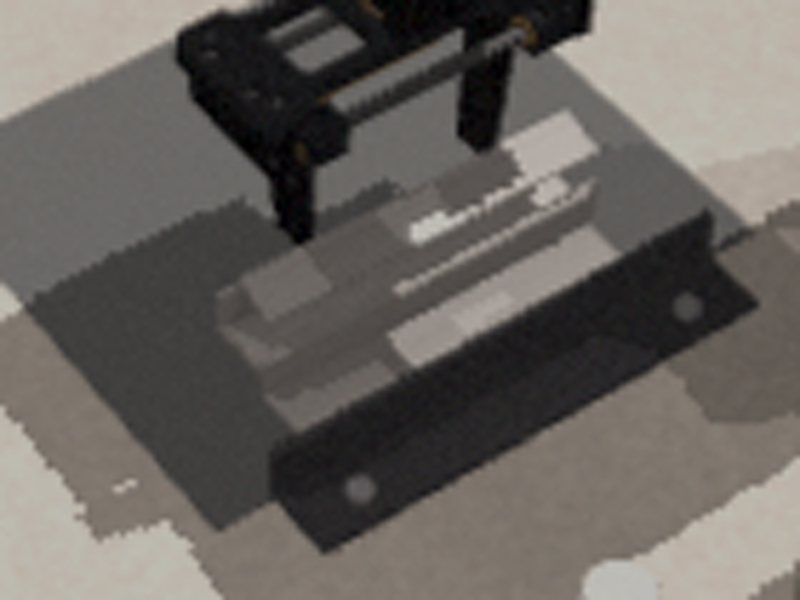

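The cap has moved and its top flange, (250,290) to (570,130), has started to tilt towards the fence. I'll continue along a rising arc.

Call:
send_rows([
  [[0,0.008,0.005,0,0,0,1],[0,0.016,0.009,0,0,0,1],[0,0.024,0.012,0,0,0,1],[0,0.032,0.015,0,0,0,1],[0,0.04,0.017,0,0,0,1],[0,0.048,0.018,0,0,0,1],[-0.002,0.056,0.019,0,0,0,1],[-0.002,0.064,0.019,0,0,0,1]],
])

```text
time: 15.3
position: [0.5587, 0.1261, 0.0467]
orientation: [-0.0, 0.682, 0.731, -0.0]
contact_force: [0.1, 0.0, -0.1]
gripper_width: 0.0947
gripper_force: 0.0
```

Call:
send_rows([
  [[0,0.008,0,0,0,0,1],[0,0.016,0,0,0,0,1],[0,0.024,0,0,0,0,1],[0,0.024,0,0,0,0,1]],
])

```text
time: 15.7
position: [0.5589, 0.1383, 0.0466]
orientation: [0.0, 0.682, 0.731, 0.0]
contact_force: [0.6, -0.3, 0.3]
gripper_width: 0.0949
gripper_force: 0.0
```

Call:
send_rows([
  [[0,0,0.04,0,0,0,1],[0,-0.05,0.1,0,0,0,1],[0,-0.15,0.12,0,0,0,1],[0,-0.25,0.12,0,0,0,1],[0,-0.3,0.12,0,0,0,1]],
])

```text
time: 16.2
position: [0.5589, -0.0153, 0.1072]
orientation: [0.001, 0.683, 0.731, 0.0]
contact_force: [0.5, 0.7, -0.2]
gripper_width: 0.0948
gripper_force: 0.0
```

Run:
```python
from h import *
a=snapshot("scene");b=snapshot("top")
k=6
f=cv2.resize(a["frame"][195:275,265:365,::-1],None,fx=k,fy=k,interpolation=cv2.INTER_CUBIC)[:, :400*2]
g=cv2.resize(b["frame"][195:275,225:257,::-1],None,fx=k,fy=k,interpolation=cv2.INTER_CUBIC)
cv2.imwrite("pics/fin.png",cv2.convertScaleAbs(np.hstack([f,g]),alpha=1.4))
for n in("inner","outer","cap_mid"):
  pa,pb=pinpoint(a,n),pinpoint(b,n)
  if pa and pb:print(n,*tri(a,pa[0]["point"],b,pb[0]["point"]),pa[0]["p"],pb[0]["p"])
```

```text
outer [0.66529964 0.30416099 0.24262686] 0.04693149443252394 0.86 0.25
cap_mid [0.55790615 0.14160014 0.01470448] 0.002756089313855136 0.68 0.97
```

View pics/fin.png

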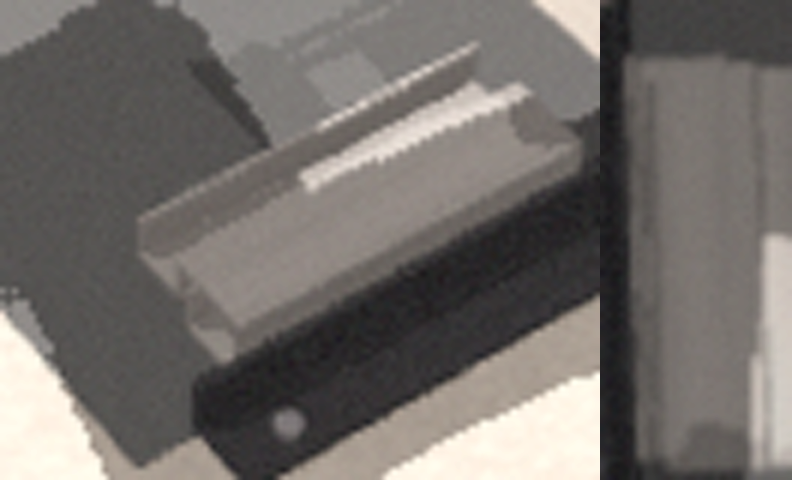

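The cap now lies open-down across both rails: top face from (210,280) to (550,110), with the outer trough still visible to its left. Triangulation gives its centre at z≈.0147 and y about 30 mm from the outer. I'll press gently on top to confirm it is seated.

Call:
send_rows([
  [[0,0.1,0,0,0,0,1],[0,0.2,0,0,0,0,1],[0,0.31,0,0,0,0,1],[0,0.31,-0.07,0,0,0,1],[0,0.31,-0.14,0,0,0,1],[0,0.31,-0.14,0,0,0,1]],
])

```text
time: 17.2
position: [0.5565, 0.1439, 0.0333]
orientation: [-0.002, 0.681, 0.732, -0.002]
contact_force: [0.4, -0.1, 0.8]
gripper_width: 0.0952
gripper_force: 0.0
```

Call:
send_rows([
  [[0,0,-0.004,0,0,0,1],[0,0,-0.008,0,0,0,1],[0,0,-0.012,0,0,0,1],[0,0,-0.015,0,0,0,1],[0,0,-0.018,0,0,0,1],[0,0,-0.018,0,0,0,1]],
])

```text
time: 17.8
position: [0.559, 0.1427, 0.0278]
orientation: [0.0, 0.682, 0.731, 0.0]
contact_force: [-1.0, 0.3, -0.9]
gripper_width: 0.095
gripper_force: 0.0
```

Call:
send_rows([
  [[0,0,-0.001,0,0,0,1],[0,0,-0.002,0,0,0,1],[0,0,-0.003,0,0,0,1],[0,0,-0.003,0,0,0,1]],
])

```text
time: 18.2
position: [0.559, 0.1427, 0.0273]
orientation: [0.0, 0.682, 0.731, 0.0]
contact_force: [-3.5, -0.6, 14.2]
gripper_width: 0.0949
gripper_force: 6.8
```

Call:
send_rows([
  [[0,0,0.02,0,0,0,1],[0,0,0.1,0,0,0,1],[0,-0.1,0.2,0,0,0,1],[0,-0.2,0.2,0,0,0,1],[0,-0.3,0.2,0,0,0,1],[0,-0.3,0.2,0,0,0,1]],
])

```text
time: 18.8
position: [0.5591, -0.0107, 0.1274]
orientation: [0.001, 0.683, 0.73, 0.0]
contact_force: [0.9, -0.7, -0.2]
gripper_width: 0.0953
gripper_force: 0.0
```

Contact came at z = 27.3 mm, which is the fitted height, so the cap is fully down. I'll hand it in.

```bash
python3 -c "
from bench import *
print(job_done())"
```

```text
the job is handed in; nothing more can be done
None
```

The three rails are packed at the fence and the job is handed in; the hand-in call gave no verdict. A light press on the third rail met it at 27.3 mm (27 mm when fitted), and the mug, bottle and tape were not touched.

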